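Set out the padlock range on the stepped counter display

TASK

Set the four brass padlocks out for sale on the stepped display stand in order of size, the smallest on the lowest step and rising one by one to the largest on the highest. Each stands upright, shackle up, in the middle of its step's blue felt, with its width running square along the row of steps (either broad face to the front); set them down, don't drop them or knock them over, and leave the polish tin and the shoe brush where they are.

Things in the scene. Friction and masses are not known exactly. Their poses are not given: they have to be found in the camera images.
- lock30: smallest of 4 brass padlocks, standing on the counter, steel shackle up, any yaw. Brass block 30 mm wide (y), 16 thick (x), 26 high; shackle, thinner than the block and in its middle plane, tops out 46 mm above the underside; about 85 g. Origin: centre of underside; z up, y along the width, x through the thickness. Front and back alike.
- lock40: second smallest of 4 brass padlocks, standing on the counter, steel shackle up, any yaw. Brass block 40 mm wide (y), 18 thick (x), 32 high; shackle, thinner than the block and in its middle plane, tops out 56 mm above the underside; about 160 g. Origin: centre of underside; z up, y along the width, x through the thickness. Front and back alike.
- lock50: second largest of 4 brass padlocks, standing on the counter, steel shackle up, any yaw. Brass block 50 mm wide (y), 20 thick (x), 40 high; shackle, thinner than the block and in its middle plane, tops out 68 mm above the underside; about 280 g. Origin: centre of underside; z up, y along the width, x through the thickness. Front and back alike.
- lock60: largest of 4 brass padlocks, standing on the counter, steel shackle up, any yaw. Brass block 60 mm wide (y), 23 thick (x), 46 high; shackle, thinner than the block and in its middle plane, tops out 80 mm above the underside; about 440 g. Origin: centre of underside; z up, y along the width, x through the thickness. Front and back alike.
- step1: lowest of 4 steps of a fixed white display stand, its flat top 25 mm above the counter, 92 mm deep (x), 70 long (y), flush blue felt 50 x 62 mm in the middle. The steps touch in a straight row along y, rising 15 mm each to +y, on a base board 104 x 292 mm; stand at any yaw. Origin: centre of the top face; z up; x across the row; -x side carries a blank ticket holder.
- step2: second lowest of 4 steps of a fixed white display stand, its flat top 40 mm above the counter, 92 mm deep (x), 70 long (y), flush blue felt 50 x 62 mm in the middle. The steps touch in a straight row along y, rising 15 mm each to +y, on a base board 104 x 292 mm; stand at any yaw. Origin: centre of the top face; z up; x across the row; -x side carries a blank ticket holder.
- step3: second highest of 4 steps of a fixed white display stand, its flat top 55 mm above the counter, 92 mm deep (x), 70 long (y), flush blue felt 50 x 62 mm in the middle. The steps touch in a straight row along y, rising 15 mm each to +y, on a base board 104 x 292 mm; stand at any yaw. Origin: centre of the top face; z up; x across the row; -x side carries a blank ticket holder.
- step4: highest of 4 steps of a fixed white display stand, its flat top 70 mm above the counter, 92 mm deep (x), 70 long (y), flush blue felt 50 x 62 mm in the middle. The steps touch in a straight row along y, rising 15 mm each to +y, on a base board 104 x 292 mm; stand at any yaw. Origin: centre of the top face; z up; x across the row; -x side carries a blank ticket holder.
- tin: bystander: round shoe polish tin lying flat, red lid with a yellow disc, 74 mm across, 23 mm high, loose on the counter. Origin: centre of the underside, z up.
- brush: bystander: shoe brush lying bristles down, pale wooden back 52 x 150 mm (x, y) over dark bristles, 42 mm high in all, loose on the counter. Origin: centre of the underside, z up.
Mind the look-alikes: they are no part of the job. Leave any orange look-alike of the lock30 alone. Leave any pink look-alike of the lock60 alone.

How it is judged:
By the outcome, as a careful person would: the job done as asked, in the order asked, and still so for the second after the job is handed in, with the robot touching nothing.
It also fails if it takes over 128 s, if anything falls off the work surface, if the arm or the gripper's body presses on something with over 40 N, if the wrist force passes 120 N, or if a joint passes its speed limit or range.

ROBOT

A 7-joint arm with a two-finger parallel gripper is mounted at the origin on the work surface. World frame = base frame: x ahead of the robot, y to its left, z up, the work surface at z = 0. Lengths are in m, angles in rad, forces in N, time in s.
With the tool pointing down it reaches from about 0.4 to 0.85 m from the base axis. Payload 4.4 kg.
Tool frame: the origin (TCP) lies at the very end of the fingers, on their centre line; the grasp point (between the pads) lies 19 mm behind it; z points along the fingers, y is the line along which they close (so a half turn about z gives the same grasp; the last joint's range is limited). The gripper opens to 94 mm and grips with 3 to 60 N. Pads are 16 mm wide; open, the fingers measure 119 mm over their backs; the gripper's body (75 mm by 177 mm) begins 78 mm behind the grasp point.
Start: joints at [-1.315, 0.628, 0.038, 1.517, -0.027, 0.996, -0.02], TCP at [0.206, 0.617, 0.205] pointing down, gripper open.
Joint ranges: [-3.06, 3.06], [-0.37, 2.12], [-1.25, 1.32], [0.18, 2.47], [-1.1, 4.24], [0.23, 1.98], [-2.94, 2.94]. Speed limits (rad/s): [2.57, 2.57, 3.14, 3.14, 3.14, 3.14, 3.14].

INTERFACE

Orientations are given as a unit quaternion [w, x, y, z].
In Python, from cell import r, camera, order gives the robot as it stands. The module is installed in compiled form; this text tells all that it offers.
- The arm moves only by the tool play_rows, never from a script. Its argument "commands" is a list of rows, each a list of 7 numbers: the shift along the tool's x, y, z in cm, then the turn, a rotation vector about the tool's x, y, z in degrees, then the opening in per cent of the stroke, from 0 (shut) to 100 (fully open). In form: [[tx, ty, tz, wx, wy, wz, grip], ...]. A call has 1 to 10 rows; each row shifts and turns the commanded pose from where the row before left it, along the tool's axes as they then stand; what a row does not reach is not made up. A row lasts 1/10 s, in which the tool goes at most 50 mm and 8.59 degrees, less where a joint would pass 70% of its speed; a pose out of reach is approached as far as the arm can. A call is refused whole if a number of a shift passes 5 or a number of a turn 8.59, either way. A call with a gripper value outside its range is refused whole. The fingers move at their own pace and stop on an object; the grip force is fixed at half the most. Time passes only in rows, so rows that do not move let the fingers close. It gives the time, the measured TCP pose, the force, the opening and the grip force at its end, in the units of the state.
- r.get_state(): the state, without advancing time (a new reading comes with each control period).
- camera(name): name is "side" or "top"; returns a dict with "img" (420x560x3 uint8, red, green, blue), "fx", "fy", "cx", "cy" (pixels), "k1" (the pictures are not rectified: a ray, as slopes to the right and down, at radius r is drawn at 1 + k1 r^2 times it, then the intrinsics apply), "camera_from_world" (4x4, takes a point from world to camera coordinates). Camera axes: x right, y up, looking along -z (the intrinsics and any distortion apply to the point x, -y, -z); pixel columns grow to the right and rows downward; lengths in m; the calibration is good to about 2 mm. A picture is of the moment at which its call begins. There is no depth.
- order.sign_off(): hands the job in; it is judged then, once.
The state is a dict: "t": time; "q": joint angles; "dq": joint speeds; "tau": joint torques, N m; "ee_pos": TCP position; "tool_rot": TCP orientation; "ft_force": force on the tool from outside, world axes, zero at the start; "moment": the same for the moment, N m; "width": opening from 0.0 (shut) to 1.0 (fully open); "gripper_force": force on a finger pad.
Only numpy, scipy, OpenCV 4.12 (cv2) and the standard library are available. Lean on these libraries where they do the work, as an engineer would, in place of code of your own. Each camera call takes 0.05 s, during which the arm holds its last target. There are 200 camera calls.

## Working session

There is one attempt and no reset: what is moved stays moved. The work goes in short steps, Python scripts to look and compute and a tool call to move; the robot and the scene stay as the last step left them, time stands still between calls to the robot, and variables do not carry over. Pictures are saved under pics/ and viewed, at most 14 in all, crops included, and the job is handed in when it is done.

Besides the shell and the picture viewer there is one more tool, called after "Emit:" by a JSON object that holds its "api" and its "payload". play_rows: Moves the arm, as the interface text tells. Its arguments: {"type":"object","properties":{"commands":{"type":"array"}},"required":["commands"]}

```bash
mkdir -p pics
cat > h.py <<'E'
import numpy as np,cv2
from cell import r,camera,order
def ray(c,u,v):
    d=np.array([(u-c["cx"])/c["fx"],(v-c["cy"])/c["fy"]]);s=d.copy()
    for _ in range(20): s=d/(1+c["k1"]*(s@s))
    T=np.array(c["camera_from_world"]);R=T[:3,:3]
    return -R.T@T[:3,3], R.T@np.array([s[0],-s[1],-1])
def onz(c,u,v,z):
    o,d=ray(c,u,v);return o+d*(z-o[2])/d[2]
def proj(c,p):
    T=np.array(c["camera_from_world"]);q=T[:3,:3]@np.array(p)+T[:3,3]
    s=np.array([q[0],-q[1]])/-q[2];s=s*(1+c["k1"]*(s@s))
    return s*[c["fx"],c["fy"]]+[c["cx"],c["cy"]]
def snap(n,f):
    c=camera(n);cv2.imwrite(f"pics/{f}.png",c["img"][:,:,::-1]);return c
E
python3 - <<'E'
from h import *
import pickle
for n in("top","side"):
    c=snap(n,n+"0");pickle.dump(c,open(n+"0.pkl","wb"))
    o,_=ray(c,280,210);print(n,o.round(3),c["fx"],c["k1"],[onz(c,u,v,0).round(3).tolist() for u,v in((0,0),(559,0),(0,419),(559,419))])
s=r.get_state();print(s)
E
```

```text
top [0.444 0.009 0.975] 426.2876341108925 -0.13585508421281003 [[1.142, 0.75, 0.0], [1.129, -0.798, 0.0], [0.043, 0.68, 0.0], [0.023, -0.695, -0.0]]
side [ 0.444 -0.703  0.877] 514.1620980541404 -0.0693868908673891 [[-0.283, 1.35, 0.0], [1.793, 0.888, 0.0], [0.01, -0.311, 0.0], [0.951, -0.499, 0.0]]
{'t': 0.1, 'q': array([-1.31481198,  0.62921031,  0.03847663,  1.51824101, -0.02701241,
        0.99630903, -0.0199646 ]), 'dq': array([ 0.00115849, -0.00249843, -0.00103748, -0.00218628, -0.00011268,
        0.00037655, -0.00053402]), 'tau': array([ 1.99426955e-03, -5.50798953e+01,  1.14694923e+00, -1.87121361e+01,
       -5.22802351e-02,  1.91670604e-02,  4.61642355e-05]), 'ee_pos': array([0.20536841, 0.61608612, 0.20468338]), 'tool_rot': array([-1.21241031e-04,  1.60197150e-01,  9.87084694e-01, -8.15504028e-04]), 'ft_force': array([0.55068996, 0.10290965, 0.0534869 ]), 'moment': array([ 0.01227666,  0.01117404, -0.04060494]), 'gripper_force': 0.0, 'width': 0.9970865243731598}
```

View pics/top0.png

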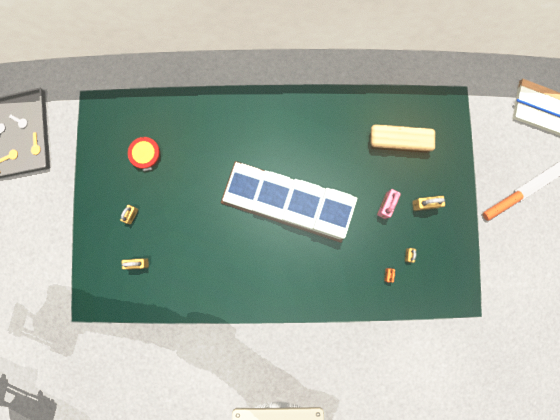

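View pics/side0.png

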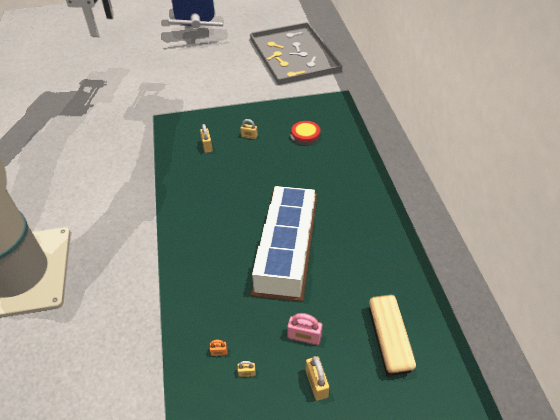

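The top view shows brass locks at (430,203), (412,255), (128,214) and (134,264), a pink look-alike at (390,204) and an orange one at (391,275). The stand's felts run from (243,186) to (336,210). In the side view the tall end is nearest the camera, so step 4 is at world -y. I'll measure each lock and zoom in.

```bash
cat > m.py <<'E'
from h import *
import pickle
T=pickle.load(open("top0.pkl","rb"));S=pickle.load(open("side0.pkl","rb"))
def blobs(c,f,a0=8):
    hsv=cv2.cvtColor(c["img"],cv2.COLOR_RGB2HSV);m=f(hsv).astype(np.uint8)
    n,l,st,ce=cv2.connectedComponentsWithStats(m)
    return [(st[i,4],ce[i],l==i) for i in range(1,n) if st[i,4]>a0]
if __name__=="__main__":
    blue=lambda h:(h[...,0]>100)&(h[...,0]<125)&(h[...,1]>90)&(h[...,2]>50)
    for n,c in(("T",T),("S",S)):
        fs=[b for b in blobs(c,blue,150)]
        fs.sort(key=lambda b:b[1][0] if n=="T" else b[1][1])
        for b in fs: print(n,b[0],b[1].round(1))
        fs=[b for b in fs if b[0]<1500]
        if len(fs)>=4:
            for k,b in enumerate(fs[-4:]):
                z=[.025,.04,.055,.07][k]
                w=[]
                cn,_=cv2.findContours(b[2].astype(np.uint8),0,2)
                P=np.array([onz(c,*p[0],z)[:2]*1000 for p in cn[0]],np.float32)
                print(n,k+1,cv2.minAreaRect(P), onz(c,*b[1],z).round(4))
    def crop(c,u,v,h=24):
        return cv2.resize(c["img"][v-h:v+h,u-h:u+h],(264,264),interpolation=cv2.INTER_CUBIC)
    a=np.vstack([np.hstack([crop(T,128,214),crop(T,134,264),crop(T,430,203)]),np.hstack([crop(T,412,255),crop(T,391,275),crop(T,390,204)])])
    cv2.imwrite("pics/ct.png",a[:,:,::-1])
    a=np.vstack([np.hstack([crop(S,249,130),crop(S,206,138),crop(S,317,378,36)]),np.hstack([crop(S,246,368),crop(S,218,348),crop(S,305,328)])])
    cv2.imwrite("pics/cs.png",a[:,:,::-1])
    for u,v in((128,214),(134,264),(430,203),(412,255),(391,275),(390,204)): print(u,v,onz(T,u,v,.03).round(3))
E
python3 m.py
```

```text
S 731 [193.3   8.8]
S 322 [292.5 197.3]
S 380 [288.4 216.2]
S 452 [283.9 237.4]
S 595 [278.6 261.9]
S 1 ((605.9143676757812, 76.62354278564453), (48.83711624145508, 45.89488983154297), 70.7374496459961) [0.6056 0.0762 0.025 ]
S 2 ((583.19384765625, 9.931951522827148), (50.60687255859375, 45.94329071044922), 70.79427337646484) [0.5829 0.0096 0.04  ]
S 3 ((560.1907958984375, -57.01587677001953), (51.64383316040039, 46.08649444580078), 70.86436462402344) [ 0.56   -0.0576  0.055 ]
S 4 ((536.6670532226562, -125.52192687988281), (58.41755294799805, 46.5921516418457), 70.94774627685547) [ 0.5363 -0.1264  0.07  ]
128 214 [0.542 0.334 0.03 ]
134 264 [0.429 0.319 0.03 ]
430 203 [ 0.559 -0.352  0.03 ]
412 255 [ 0.442 -0.304  0.03 ]
391 275 [ 0.398 -0.255  0.03 ]
390 204 [ 0.557 -0.258  0.03 ]
```

View pics/ct.png

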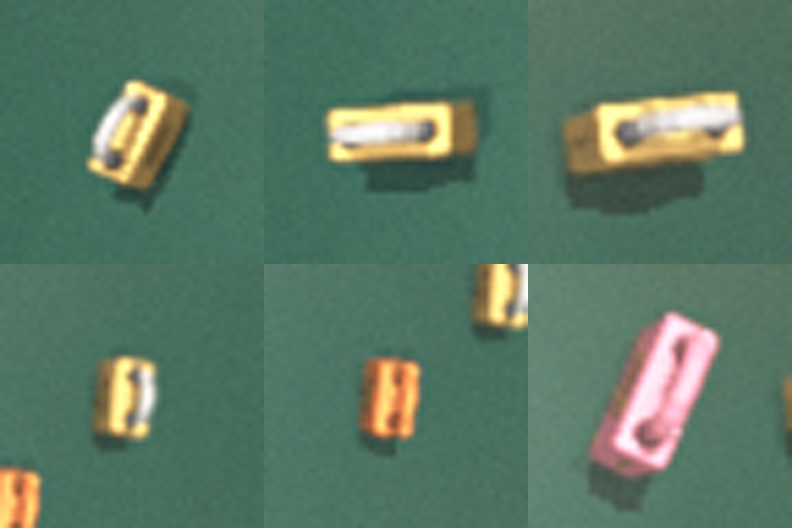

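View pics/cs.png

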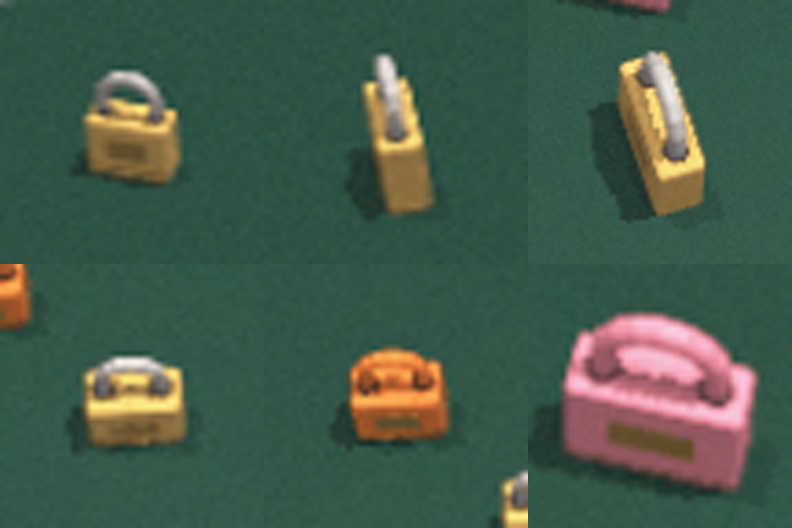

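lock30 (brass, smallest) is at (412,255), with the orange look-alike at (391,275). lock60 (brass) is at (430,203), with the pink look-alike at (390,204). The crops confirm the colours. The lock at (134,264) has a top face about 50 mm long, so it is lock50. The one at (128,214) is about 40 mm, so it is lock40. Next I'll measure the top faces with masks.

Run:
```python
from m import *
h=cv2.cvtColor(T["img"],cv2.COLOR_RGB2HSV)
print(h[186,243],h[210,336])
F=[b for b in blobs(T,lambda h:(h[...,0]>95)&(h[...,0]<130)&(h[...,1]>70),150) if 220<b[1][0]<360]
F.sort(key=lambda b:b[1][0])
for k,b in enumerate(F):
    z=.025+.015*k;cn,_=cv2.findContours(b[2].astype(np.uint8),0,2)
    P=np.array([onz(T,*p[0],z)[:2]*1000 for p in cn[0]],np.float32)
    R=cv2.minAreaRect(P);print(k+1,np.round(R[0],1),np.round(R[1],1),round(R[2],1),onz(T,*b[1],z).round(4))
# locks: bright brass top face + enclosed shackle, upscaled
for nm,u,v,z in(("30",412,255,.026),("40",128,214,.032),("50",134,264,.04),("60",430,203,.046)):
    q=24;im=cv2.resize(T["img"][v-q:v+q,u-q:u+q],None,fx=8,fy=8,interpolation=cv2.INTER_CUBIC)
    H=cv2.cvtColor(im,cv2.COLOR_RGB2HSV)
    for lab,m in(("top",(H[...,0]>8)&(H[...,0]<35)&(H[...,1]>60)&(H[...,2]>205)),("all",(H[...,0]>8)&(H[...,0]<32)&(H[...,1]>60)|((H[...,2]>175)&(H[...,1]<60)))):
        m=m.copy()
        yy,xx=np.mgrid[:384,:384]; m&=(np.hypot(xx-192,yy-192)<140)
        ys,xs=np.nonzero(m)
        P=np.array([onz(T,u-q+(a+.5)/8-.5,v-q+(b+.5)/8-.5,z)[:2]*1000 for a,b in cv2.convexHull(np.c_[xs,ys].astype(np.int32))[:,0]],np.float32)
        R=cv2.minAreaRect(P);print(nm,lab,np.round(R[0],1),np.round(R[1],1),round(R[2],1))
```

```text
[108  86 189] [109  76 194]
1 [603.8  71.9] [57.9 44.7] 70.7 [0.6036 0.0718 0.025 ]
2 [581.2   6. ] [57.  44.6] 70.8 [0.581  0.0059 0.04  ]
3 [558.3 -60.5] [57.  44.5] 70.8 [ 0.558  -0.0602  0.055 ]
4 [ 535.7 -127. ] [57.1 45.1] 70.8 [ 0.5353 -0.1269  0.07  ]
30 top [ 442.4 -303.9] [16.3 30.6] 82.2
30 all [ 442.3 -301.9] [24.5 33.6] 80.9
40 top [542.5 336.1] [18.7 40.1] 64.8
40 all [541.3 332.9] [31.6 42.8] 63.1
50 top [430.2 318.8] [20.5 50.5] 2.7
50 all [430.1 314.4] [23.9 62.4] 2.0
60 top [ 559.5 -348.5] [23.9 60.9] 5.2
60 all [ 557.7 -342.2] [28.6 76.1] 5.6
```

The measured sizes match the descriptions, so I'm starting with lock30.

Emit:
{"api": "play_rows", "payload": {"commands": [[-4.2, -2.3, 0, 0, 0, 0, 60], [-4.2, -2.3, 0, 0, 0, 0, 60], [-4.2, -2.3, 0, 0, 0, 0, 60], [-4.2, -2.3, 0, 0, 0, 0, 60], [-4.2, -2.3, 0, 0, 0, 0, 60], [-4.2, -2.3, 0, 0, 0, 0, 60], [-4.2, -2.3, 0, 0, 0, 0, 60], [-4.2, -2.3, 0, 0, 0, 0, 60], [-4.2, -2.3, 0, 0, 0, 0, 60]]}}

```text
t: 1.0
ee_pos: [0.4995, 0.299, 0.2052]
tool_rot: [-0.0, 0.16, 0.987, -0.0]
ft_force: [0.1, 0.7, 0.8]
width: 0.601
gripper_force: 0.0
```

Emit:
{"api": "play_rows", "payload": {"commands": [[-1.05, -4.55, 0, 0, 0, 0, 50], [-1.05, -4.55, 0, 0, 0, 0, 50], [-1.05, -4.55, 0, 0, 0, 0, 50], [-1.05, -4.55, 0, 0, 0, 0, 50], [-1.05, -4.55, 0, 0, 0, 0, 50], [-1.05, -4.55, 0, 0, 0, 0, 50], [-1.05, -4.55, 0, 0, 0, 0, 50], [-1.05, -4.55, 0, 0, 0, 0, 50], [-1.05, -4.55, 0, 0, 0, 0, 50], [-1.05, -4.55, 0, 0, 0, 0, 50]]}}

```text
t: 2.0
ee_pos: [0.4537, -0.1659, 0.2054]
tool_rot: [-0.0, 0.16, 0.987, 0.0]
ft_force: [1.3, -0.2, 0.6]
width: 0.501
gripper_force: 0.0
```

Emit:
{"api": "play_rows", "payload": {"commands": [[-1.05, -4.55, 0, 0, 0, 0, 50], [-1.05, -4.55, 0, 0, 0, 0, 50], [-1.05, -4.55, 0, 0, 0, 0, 50], [0, 0, 0, 0, 0, -5.3, 40], [0, 0, 0, 0, 0, -5.3, 40], [0, 0, 0, 0, 0, 0, 40], [0, 0, 0, 0, 0, 0, 40], [0, 0, 0, 0, 0, 0, 40]]}}

```text
t: 2.8
ee_pos: [0.4411, -0.3032, 0.2054]
tool_rot: [-0.0, 0.069, 0.998, 0.0]
ft_force: [0.7, 0.2, -0.3]
width: 0.397
gripper_force: 0.0
```

```bash
cat > go.py <<'E'
import sys
from h import *
from scipy.spatial.transform import Rotation as Ro
A={"l30":(442.4,-303.9,82.2),"l40":(542.5,336.1,64.8),"l50":(430.2,318.8,2.7),"l60":(559.5,-348.5,5.2),
"s1":(603.8,71.9,160.9),"s2":(581.1,6,160.9),"s3":(558.3,-60.5,160.9),"s4":(535.6,-127,160.9)}
def go(name):
    s=[r.get_state() for _ in range(3)][-1];w,x,y,z=s["tool_rot"];R=Ro.from_quat([x,y,z,w]).as_matrix()
    X,Y,a=A[name];p=s["ee_pos"];th=np.degrees(np.arctan2(R[1,1],R[0,1]))
    d=(a-th+90)%180-90
    sh=np.r_[X/1000-p[0],Y/1000-p[1],0]*100
    print(name,"t",round(s["t"],2),"p",p.round(4),"q7",s["q"][6].round(2),"tilt",R[2].round(3),"width",round(s["width"],3),"F",s["ft_force"].round(1),"gf",round(s["gripper_force"],1))
    print(" turn wz",round(-d,2)," shift now(cm)",(R.T@sh).round(2)," shift after turn",(R.T@Ro.from_euler('z',-d,degrees=True).as_matrix()@sh).round(2), "alt turn",round(-d+180*np.sign(d),1))
for n in sys.argv[1:]: go(n)
E
python3 go.py l30 s1
```

```text
l30 t 2.8 p [ 0.4411 -0.3032  0.2054] q7 2.02 tilt [ 0.  0. -1.] width 0.397 F [ 0.7  0.2 -0.3] gf 0.0
 turn wz -0.09  shift now(cm) [-0.14 -0.05 -0.  ]  shift after turn [-0.14 -0.05 -0.  ] alt turn 179.9
s1 t 2.8 p [ 0.4411 -0.3032  0.2054] q7 2.02 tilt [ 0.  0. -1.] width 0.397 F [ 0.7  0.2 -0.3] gf 0.0
 turn wz -78.79  shift now(cm) [-10.97  39.39   0.  ]  shift after turn [-4.077e+01 -3.100e+00 -1.000e-02] alt turn 101.2
```

Emit:
{"api": "play_rows", "payload": {"commands": [[-0.15, 0, 4.5, 0, 0, 0, 40], [0, 0, 4.5, 0, 0, 0, 40], [0, 0, 4.5, 0, 0, 0, 40], [0, 0, 3.5, 0, 0, 0, 40], [0, 0, 2, 0, 0, 0, 40], [0, 0, 1, 0, 0, 0, 40], [0, 0, 0, 0, 0, 0, 40], [0, 0, 0, 0, 0, 0, 40]]}}

```text
t: 3.6
ee_pos: [0.4432, -0.3041, 0.0063]
tool_rot: [0.001, 0.068, 0.998, -0.0]
ft_force: [0.7, -0.1, -0.4]
width: 0.398
gripper_force: 0.0
```

Emit:
{"api": "play_rows", "payload": {"commands": [[0, 0, 0, 0, 0, 0, 5], [0, 0, 0, 0, 0, 0, 5], [0, 0, 0, 0, 0, 0, 5], [0, 0, 0, 0, 0, 0, 5], [0, 0, 0, 0, 0, 0, 5], [0, 0, 0, 0, 0, 0, 5], [0, 0, 0, 0, 0, 0, 5], [0, 0, 0, 0, 0, 0, 5]]}}

```text
t: 4.4
ee_pos: [0.4431, -0.3043, 0.0063]
tool_rot: [0.001, 0.068, 0.998, -0.0]
ft_force: [-0.6, -0.2, 6.3]
width: 0.167
gripper_force: 30.0
```

```bash
python3 -c "
from h import *
c=snap('side','g1');cv2.imwrite('pics/g1c.png',cv2.resize(c['img'][280:420,150:350,::-1],(800,560),interpolation=2))";python3 go.py l30
```

```text
l30 t 4.45 p [ 0.4431 -0.3043  0.0063] q7 2.03 tilt [-0.002 -0.001 -1.   ] width 0.17 F [-0.9 -1.2  7.3] gf 30.0
 turn wz -0.05  shift now(cm) [ 0.08  0.03 -0.  ]  shift after turn [ 0.08  0.03 -0.  ] alt turn 179.9
```

View pics/g1c.png

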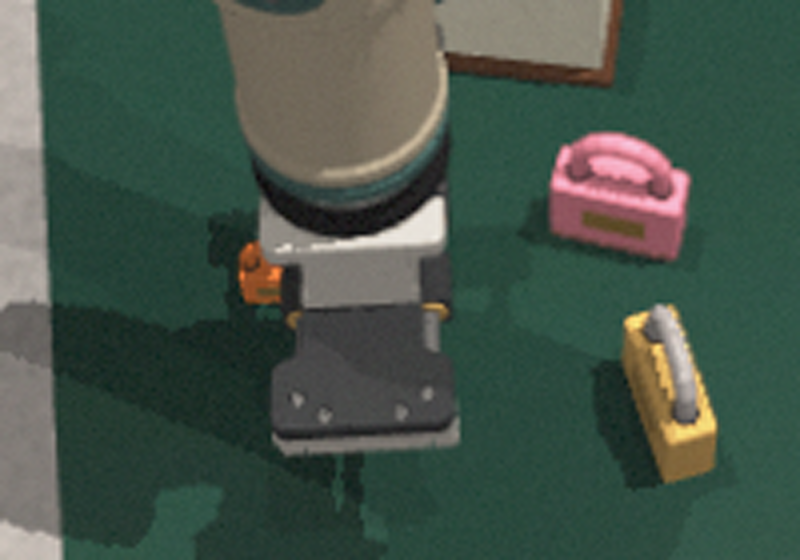

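The crop shows the gripper on lock30, with the orange lock clear of it and the pink one untouched. The opening is 15.7 mm against 16 mm, so the grasp is good. Lifting and carrying to step 1.

Emit:
{"api": "play_rows", "payload": {"commands": [[0, 0, -1, 0, 0, 0, 5], [0, 0, -3, 0, 0, 0, 5], [0, 0, -4, 0, 0, 0, 5], [0, 0, -4, 0, 0, 0, 5], [0, 0, -3, 0, 0, 0, 5]]}}

```text
t: 4.95
ee_pos: [0.4428, -0.3039, 0.1582]
tool_rot: [0.001, 0.068, 0.998, -0.0]
ft_force: [0.5, -0.2, -1.5]
width: 0.167
gripper_force: 30.0
```

Emit:
{"api": "play_rows", "payload": {"commands": [[-1.08, 3.95, 0, 0, 0, 0, 5], [-1.08, 3.95, 0, 0, 0, 0, 5], [-1.08, 3.95, 0, 0, 0, 0, 5], [-1.08, 3.95, 0, 0, 0, 0, 5], [-1.08, 3.95, 0, 0, 0, 0, 5], [-1.08, 3.95, 0, 0, 0, 0, 5], [-1.08, 3.95, 0, 0, 0, 0, 5], [-1.08, 3.95, 0, 0, 0, 0, 5], [-1.08, 3.95, 0, 0, 0, 0, 5], [-1.08, 3.95, 0, 0, 0, 0, 5]]}}

```text
t: 5.95
ee_pos: [0.6034, 0.0745, 0.1559]
tool_rot: [-0.0, 0.068, 0.998, -0.0]
ft_force: [0.0, -0.5, -0.7]
width: 0.164
gripper_force: 30.0
```

Emit:
{"api": "play_rows", "payload": {"commands": [[0, 0, 0, 0, 0, 8.4, 5], [0, 0, 0, 0, 0, 8.4, 5], [0, 0, 0, 0, 0, 8.4, 5], [0, 0, 0, 0, 0, 8.4, 5], [0, 0, 0, 0, 0, 8.4, 5], [0, 0, 0, 0, 0, 8.4, 5]]}}

```text
t: 6.55
ee_pos: [0.6028, 0.073, 0.1558]
tool_rot: [-0.0, 0.489, 0.872, 0.0]
ft_force: [-0.4, -0.0, -1.5]
width: 0.165
gripper_force: 30.0
```

Emit:
{"api": "play_rows", "payload": {"commands": [[0, 0, 0, 0, 0, 8.4, 5], [0, 0, 0, 0, 0, 8.4, 5], [0, 0, 0, 0, 0, 8.4, 5], [0, 0, 0, 0, 0, 8.4, 5], [0, 0, 0, 0, 0, 8.4, 5], [0, 0, 0, 0, 0, 8.4, 5], [0, 0, 0, 0, 0, 0, 5], [0, 0, 0, 0, 0, 0, 5]]}}

```text
t: 7.35
ee_pos: [0.6031, 0.0732, 0.1555]
tool_rot: [-0.0, 0.811, 0.585, -0.0]
ft_force: [0.8, 1.1, -0.6]
width: 0.166
gripper_force: 30.0
```

```bash
python3 go.py s1
```

```text
s1 t 7.35 p [0.6031 0.0732 0.1555] q7 -0.06 tilt [ 0.    -0.001 -1.   ] width 0.166 F [ 0.8  1.1 -0.6] gf 30.0
 turn wz 0.68  shift now(cm) [-0.1   0.11 -0.  ]  shift after turn [-0.09  0.11 -0.  ] alt turn -179.3
```

Emit:
{"api": "play_rows", "payload": {"commands": [[-0.1, 0.1, 0, 0, 0, 0.7, 5], [0, 0, 4, 0, 0, 0, 5], [0, 0, 4, 0, 0, 0, 5], [0, 0, 2.6, 0, 0, 0, 5], [0, 0, 1, 0, 0, 0, 5], [0, 0, 0.4, 0, 0, 0, 5], [0, 0, 0, 0, 0, 0, 5], [0, 0, 0, 0, 0, 0, 5]]}}

```text
t: 8.15
ee_pos: [0.6053, 0.0714, 0.0369]
tool_rot: [0.001, 0.816, 0.578, 0.001]
ft_force: [0.4, 0.0, -0.3]
width: 0.167
gripper_force: 30.0
```

```bash
python3 go.py s1; python3 -c "
from h import *
c=snap('side','g2');t=snap('top','g2t')
cv2.imwrite('pics/g2c.png',np.vstack([cv2.resize(c['img'][160:310,210:360],(600,300)),cv2.resize(t['img'][130:250,200:380],(600,300))])[...,::-1])"
```

```text
s1 t 8.15 p [0.6053 0.0714 0.0369] q7 0.02 tilt [ 0.001  0.002 -1.   ] width 0.167 F [ 0.4  0.  -0.3] gf 30.0
 turn wz -0.23  shift now(cm) [-0.   -0.15 -0.  ]  shift after turn [-0.   -0.15 -0.  ] alt turn 179.8
```

View pics/g2c.png

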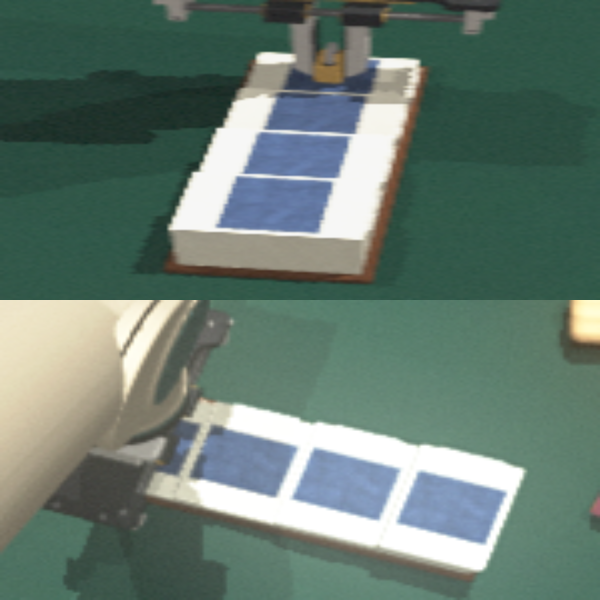

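The picture shows lock30 upright over step 1's felt, centred across it, at about (328,70) in the upper panel. Lowering it the last few millimetres.

Emit:
{"api": "play_rows", "payload": {"commands": [[0, -0.1, 0.2, 0, 0, 0, 5], [0, 0, 0.15, 0, 0, 0, 5], [0, 0, 0.1, 0, 0, 0, 5], [0, 0, 0, 0, 0, 0, 5], [0, 0, 0, 0, 0, 0, 5]]}}

```text
t: 8.75
ee_pos: [0.6031, 0.0721, 0.0313]
tool_rot: [-0.0, 0.816, 0.578, 0.0]
ft_force: [-1.1, 0.1, 5.9]
width: 0.169
gripper_force: 30.0
```

```bash
python3 go.py s1
```

```text
s1 t 8.75 p [0.6031 0.0721 0.0313] q7 0.03 tilt [ 0. -0. -1.] width 0.169 F [-1.1  0.1  5.9] gf 30.0
 turn wz -0.23  shift now(cm) [ 0.01  0.07 -0.  ]  shift after turn [ 0.01  0.07 -0.  ] alt turn 179.8
```

Emit:
{"api": "play_rows", "payload": {"commands": [[0, 0, 0, 0, 0, 0, 25], [0, 0, 0, 0, 0, 0, 35], [0, 0, 0, 0, 0, 0, 40], [0, 0, 0, 0, 0, 0, 40], [0, 0, -1, 0, 0, 0, 40], [0, 0, -4, 0, 0, 0, 40], [0, 0, -4, 0, 0, 0, 40], [0, 0, -4, 0, 0, 0, 40], [0, 0, 0, 0, 0, 0, 40]]}}

```text
t: 9.65
ee_pos: [0.6071, 0.0713, 0.1671]
tool_rot: [0.003, 0.816, 0.578, 0.005]
ft_force: [0.7, -0.6, -0.2]
width: 0.4
gripper_force: 0.0
```

```bash
python3 go.py l40 s2
```

```text
l40 t 9.65 p [0.6071 0.0713 0.1671] q7 -0.07 tilt [ 0.004  0.01  -1.   ] width 0.4 F [ 0.7 -0.6 -0.2] gf 0.0
 turn wz -84.16  shift now(cm) [ 22.84 -14.87  -0.05]  shift after turn [17.12 21.21  0.28] alt turn 95.8
s2 t 9.65 p [0.6071 0.0713 0.1671] q7 -0.07 tilt [ 0.004  0.01  -1.   ] width 0.4 F [ 0.7 -0.6 -0.2] gf 0.0
 turn wz -0.26  shift now(cm) [-7.02 -0.29 -0.03]  shift after turn [-7.02 -0.32 -0.03] alt turn 179.7
```

Emit:
{"api": "play_rows", "payload": {"commands": [[3.8, -2.5, 0, 0, 0, 0, 40], [3.8, -2.5, 0, 0, 0, 0, 40], [3.8, -2.5, 0, 0, 0, 0, 40], [3.8, -2.5, 0, 0, 0, 0, 40], [3.8, -2.5, 0, 0, 0, 0, 40], [3.8, -2.4, 0, 0, 0, 0, 40], [0, 0, 0, 0, 0, 0, 40]]}}

```text
t: 10.35
ee_pos: [0.534, 0.3455, 0.1597]
tool_rot: [-0.003, 0.812, 0.583, 0.0]
ft_force: [-0.2, 0.9, -0.1]
width: 0.402
gripper_force: 0.0
```

Emit:
{"api": "play_rows", "payload": {"commands": [[0, 0, 0, 0, 0, -8.4, 40], [0, 0, 0, 0, 0, -8.4, 40], [0, 0, 0, 0, 0, -8.4, 40], [0, 0, 0, 0, 0, -8.4, 40], [0, 0, 0, 0, 0, -8.4, 40], [0, 0, 0, 0, 0, -8.4, 40], [0, 0, 0, 0, 0, -8.4, 40], [0, 0, 0, 0, 0, -8.4, 40], [0, 0, 0, 0, 0, -8.4, 40], [0, 0, 0, 0, 0, -8.4, 40]]}}

```text
t: 11.35
ee_pos: [0.538, 0.3354, 0.1608]
tool_rot: [-0.0, 0.217, 0.976, -0.0]
ft_force: [0.9, 0.0, 0.8]
width: 0.402
gripper_force: 0.0
```

Emit:
{"api": "play_rows", "payload": {"commands": [[0, 0, 0, 0, 0, 0, 40], [0, 0, 0, 0, 0, 0, 40]]}}

```text
t: 11.55
ee_pos: [0.5381, 0.3357, 0.1609]
tool_rot: [-0.0, 0.221, 0.975, -0.0]
ft_force: [0.1, -0.6, 0.8]
width: 0.401
gripper_force: 0.0
```

```bash
python3 go.py l40; python3 -c "
from h import *
c=snap('side','g3');t=snap('top','g3t')
cv2.imwrite('pics/g3c.png',np.vstack([cv2.resize(c['img'][160:310,210:360],(600,300),interpolation=2),cv2.resize(t['img'][150:240,210:370],(600,300),interpolation=2)])[...,::-1])"
```

```text
l40 t 11.55 p [0.5381 0.3357 0.1609] q7 0.67 tilt [ 0. -0. -1.] width 0.401 F [ 0.1 -0.6  0.8] gf 0.0
 turn wz -0.38  shift now(cm) [-0.38  0.23 -0.  ]  shift after turn [-0.38  0.22 -0.  ] alt turn 179.6
```

View pics/g3c.png

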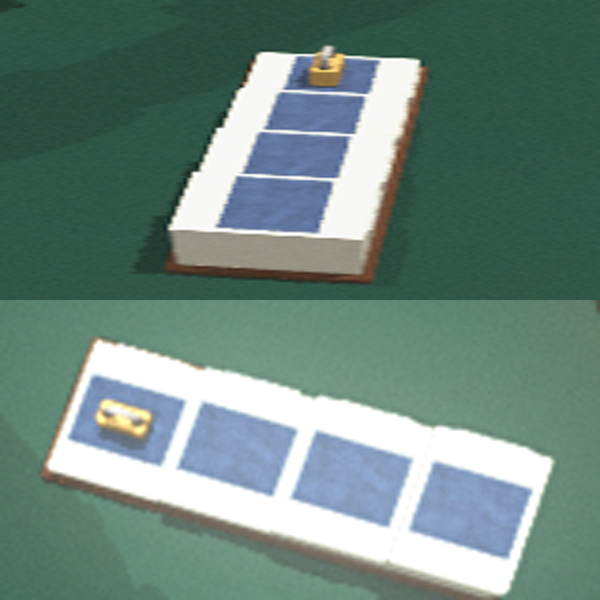

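lock30 is standing square in the middle of step 1's felt. Next is lock40.

Emit:
{"api": "play_rows", "payload": {"commands": [[-0.4, 0.2, 3, 0, 0, -0.4, 40], [0, 0, 4, 0, 0, 0, 40], [0, 0, 4, 0, 0, 0, 40], [0, 0, 2.5, 0, 0, 0, 40], [0, 0, 1.3, 0, 0, 0, 40], [0, 0, 0.5, 0, 0, 0, 40], [0, 0, 0, 0, 0, 0, 40], [0, 0, 0, 0, 0, 0, 40], [0, 0, 0, 0, 0, 0, 40]]}}

```text
t: 12.55
ee_pos: [0.5435, 0.337, 0.0095]
tool_rot: [0.001, 0.216, 0.976, 0.001]
ft_force: [0.2, -0.2, -0.2]
width: 0.402
gripper_force: 0.0
```

Emit:
{"api": "play_rows", "payload": {"commands": [[0, 0, 0, 0, 0, 0, 5], [0, 0, 0, 0, 0, 0, 5], [0, 0, 0, 0, 0, 0, 5], [0, 0, 0, 0, 0, 0, 5], [0, 0, 0, 0, 0, 0, 5], [0, 0, 0, 0, 0, 0, 5], [0, 0, 0, 0, 0, 0, 5], [0, 0, 0, 0, 0, 0, 5]]}}

```text
t: 13.35
ee_pos: [0.5426, 0.3365, 0.0084]
tool_rot: [0.0, 0.216, 0.976, 0.0]
ft_force: [-1.5, -1.1, 5.8]
width: 0.187
gripper_force: 29.9
```

```bash
python3 go.py l40 s2
```

```text
l40 t 13.35 p [0.5426 0.3365 0.0084] q7 0.72 tilt [-0.  0. -1.] width 0.187 F [-1.5 -1.1  5.8] gf 29.9
 turn wz 0.26  shift now(cm) [-0.   -0.04 -0.  ]  shift after turn [-0.   -0.04 -0.  ] alt turn -179.7
s2 t 13.35 p [0.5426 0.3365 0.0084] q7 0.72 tilt [-0.  0. -1.] width 0.187 F [-1.5 -1.1  5.8] gf 29.9
 turn wz 84.16  shift now(cm) [-1.742e+01 -2.835e+01 -1.000e-02]  shift after turn [-2.997e+01  1.445e+01  1.000e-02] alt turn -95.8
```

Emit:
{"api": "play_rows", "payload": {"commands": [[0, 0, -1, 0, 0, 0, 5], [0, 0, -3, 0, 0, 0, 5], [0, 0, -4, 0, 0, 0, 5], [0, 0, -4, 0, 0, 0, 5], [0, 0, -3, 0, 0, 0, 5]]}}

```text
t: 13.85
ee_pos: [0.5429, 0.3366, 0.1605]
tool_rot: [0.001, 0.216, 0.976, 0.001]
ft_force: [-0.2, 0.6, -1.6]
width: 0.189
gripper_force: 29.9
```

Emit:
{"api": "play_rows", "payload": {"commands": [[-2.5, -4.05, 0, 0, 0, 0, 5], [-2.5, -4.05, 0, 0, 0, 0, 5], [-2.5, -4.05, 0, 0, 0, 0, 5], [-2.5, -4.05, 0, 0, 0, 0, 5], [-2.5, -4.05, 0, 0, 0, 0, 5], [-2.5, -4.05, 0, 0, 0, 0, 5], [-2.4, -4.05, 0, 0, 0, 0, 5], [0, 0, 0, 0, 0, 0, 5]]}}

```text
t: 14.65
ee_pos: [0.5808, -0.0045, 0.1584]
tool_rot: [0.001, 0.222, 0.975, -0.003]
ft_force: [-0.3, -0.9, -1.4]
width: 0.188
gripper_force: 29.9
```

Emit:
{"api": "play_rows", "payload": {"commands": [[0, 0, 0, 0, 0, 8.4, 5], [0, 0, 0, 0, 0, 8.4, 5], [0, 0, 0, 0, 0, 8.4, 5], [0, 0, 0, 0, 0, 8.4, 5], [0, 0, 0, 0, 0, 8.4, 5], [0, 0, 0, 0, 0, 8.4, 5], [0, 0, 0, 0, 0, 8.4, 5], [0, 0, 0, 0, 0, 8.4, 5], [0, 0, 0, 0, 0, 8.4, 5], [0, 0, 0, 0, 0, 8.4, 5]]}}

```text
t: 15.65
ee_pos: [0.5803, 0.0066, 0.1579]
tool_rot: [-0.0, 0.815, 0.579, -0.0]
ft_force: [-0.2, -0.1, -2.5]
width: 0.189
gripper_force: 29.9
```

Emit:
{"api": "play_rows", "payload": {"commands": [[0, 0, 0, 0, 0, 0, 5], [0, 0, 0, 0, 0, 0, 5], [0, 0, 0, 0, 0, 0, 5]]}}

```text
t: 15.95
ee_pos: [0.5806, 0.0062, 0.158]
tool_rot: [-0.0, 0.813, 0.582, 0.0]
ft_force: [1.2, 0.7, -1.8]
width: 0.188
gripper_force: 29.9
```

```bash
python3 go.py s2
```

```text
s2 t 15.95 p [0.5806 0.0062 0.158 ] q7 0.07 tilt [ 0. -0. -1.] width 0.188 F [ 1.2  0.7 -1.8] gf 29.9
 turn wz 0.31  shift now(cm) [-0.    0.05 -0.  ]  shift after turn [-0.    0.05 -0.  ] alt turn -179.7
```

Emit:
{"api": "play_rows", "payload": {"commands": [[0, 0, 3, 0, 0, 0.3, 5], [0, 0, 4, 0, 0, 0, 5], [0, 0, 2.5, 0, 0, 0, 5], [0, 0, 1, 0, 0, 0, 5], [0, 0, 0, 0, 0, 0, 5], [0, 0, 0, 0, 0, 0, 5], [0, 0, 0, 0, 0, 0, 5]]}}

```text
t: 16.65
ee_pos: [0.582, 0.0058, 0.0545]
tool_rot: [0.001, 0.815, 0.579, 0.001]
ft_force: [0.1, -1.1, -0.6]
width: 0.188
gripper_force: 29.9
```

```bash
python3 go.py s2
```

```text
s2 t 16.65 p [0.582  0.0058 0.0545] q7 0.16 tilt [ 0.001  0.003 -1.   ] width 0.188 F [ 0.1 -1.1 -0.6] gf 29.9
 turn wz -0.12  shift now(cm) [-0.01 -0.09 -0.  ]  shift after turn [-0.01 -0.09 -0.  ] alt turn 179.9
```

Emit:
{"api": "play_rows", "payload": {"commands": [[0, 0, 0.2, 0, 0, 0, 5], [0, 0, 0.15, 0, 0, 0, 5], [0, 0, 0.15, 0, 0, 0, 5], [0, 0, 0, 0, 0, 0, 5], [0, 0, 0, 0, 0, 0, 5], [0, 0, 0, 0, 0, 0, 5]]}}

```text
t: 17.25
ee_pos: [0.581, 0.0061, 0.0483]
tool_rot: [-0.0, 0.815, 0.579, 0.0]
ft_force: [-0.9, 0.5, 4.4]
width: 0.188
gripper_force: 29.9
```

```bash
python3 go.py s2
```

```text
s2 t 17.25 p [0.581  0.0061 0.0483] q7 0.16 tilt [ 0.  0. -1.] width 0.188 F [-0.9  0.5  4.4] gf 29.9
 turn wz -0.13  shift now(cm) [-0.01  0.02  0.  ]  shift after turn [-0.01  0.02  0.  ] alt turn 179.9
```

Emit:
{"api": "play_rows", "payload": {"commands": [[0, 0, 0, 0, 0, 0, 25], [0, 0, 0, 0, 0, 0, 35], [0, 0, 0, 0, 0, 0, 45], [0, 0, 0, 0, 0, 0, 45], [0, 0, -1, 0, 0, 0, 45], [0, 0, -3, 0, 0, 0, 45], [0, 0, -4, 0, 0, 0, 45], [0, 0, -3, 0, 0, 0, 45], [0, 0, 0, 0, 0, 0, 45], [0, 0, 0, 0, 0, 0, 45]]}}

```text
t: 18.25
ee_pos: [0.581, 0.0062, 0.1588]
tool_rot: [0.0, 0.815, 0.579, 0.001]
ft_force: [0.9, 0.5, -1.9]
width: 0.452
gripper_force: 0.0
```

```bash
python3 go.py l50
```

```text
l50 t 18.25 p [0.581  0.0062 0.1588] q7 0.07 tilt [ 0.001  0.001 -1.   ] width 0.452 F [ 0.9  0.5 -1.9] gf 0.0
 turn wz -21.92  shift now(cm) [ 2.455e+01 -2.453e+01 -1.000e-02]  shift after turn [ 3.193e+01 -1.359e+01  1.000e-02] alt turn 158.1
```

Emit:
{"api": "play_rows", "payload": {"commands": [[3.07, -3.07, 0, 0, 0, 0, 45], [3.07, -3.07, 0, 0, 0, 0, 45], [3.07, -3.07, 0, 0, 0, 0, 45], [3.07, -3.07, 0, 0, 0, 0, 45], [3.07, -3.07, 0, 0, 0, 0, 45], [3.07, -3.07, 0, 0, 0, 0, 45], [3.07, -3.07, 0, 0, 0, 0, 45], [3.07, -3.07, 0, 0, 0, 0, 45]]}}

```text
t: 19.05
ee_pos: [0.4277, 0.3198, 0.1567]
tool_rot: [0.0, 0.815, 0.579, -0.001]
ft_force: [0.9, 1.1, -0.1]
width: 0.452
gripper_force: 0.0
```

Emit:
{"api": "play_rows", "payload": {"commands": [[0, 0, 0, 0, 0, -7.3, 45], [0, 0, 0, 0, 0, -7.3, 45], [0, 0, 0, 0, 0, -7.3, 45], [0, 0, 0, 0, 0, 0, 45], [0, 0, 0, 0, 0, 0, 45], [0, 0, 0, 0, 0, 0, 45]]}}

```text
t: 19.65
ee_pos: [0.4296, 0.3184, 0.1574]
tool_rot: [0.0, 0.691, 0.722, -0.001]
ft_force: [-0.3, 0.6, -0.8]
width: 0.45
gripper_force: 0.0
```

```bash
python3 go.py l50
```

```text
l50 t 19.65 p [0.4296 0.3184 0.1574] q7 -0.22 tilt [-0.001 -0.001 -1.   ] width 0.45 F [-0.3  0.6 -0.8] gf 0.0
 turn wz -0.18  shift now(cm) [ 0.03  0.07 -0.  ]  shift after turn [ 0.03  0.07 -0.  ] alt turn 179.8
```

Emit:
{"api": "play_rows", "payload": {"commands": [[0, 0, 3, 0, 0, 0, 45], [0, 0, 4, 0, 0, 0, 45], [0, 0, 4, 0, 0, 0, 45], [0, 0, 2, 0, 0, 0, 45], [0, 0, 1, 0, 0, 0, 45], [0, 0, 0.5, 0, 0, 0, 45], [0, 0, 0, 0, 0, 0, 45], [0, 0, 0, 0, 0, 0, 45], [0, 0, 0, 0, 0, 0, 45]]}}

```text
t: 20.55
ee_pos: [0.4304, 0.3193, 0.014]
tool_rot: [0.0, 0.691, 0.723, 0.001]
ft_force: [-0.3, -0.1, -0.2]
width: 0.451
gripper_force: 0.0
```

Emit:
{"api": "play_rows", "payload": {"commands": [[0, 0, 0, 0, 0, 0, 5], [0, 0, 0, 0, 0, 0, 5], [0, 0, 0, 0, 0, 0, 5], [0, 0, 0, 0, 0, 0, 5], [0, 0, 0, 0, 0, 0, 5], [0, 0, 0, 0, 0, 0, 5], [0, 0, 0, 0, 0, 0, 5], [0, 0, 0, 0, 0, 0, 5]]}}

```text
t: 21.35
ee_pos: [0.4305, 0.319, 0.0133]
tool_rot: [0.0, 0.691, 0.723, 0.001]
ft_force: [2.2, -0.6, 4.8]
width: 0.215
gripper_force: 30.0
```

```bash
python3 go.py l50 s3
```

```text
l50 t 21.35 p [0.4305 0.319  0.0133] q7 -0.07 tilt [ 0.001  0.001 -1.   ] width 0.215 F [ 2.2 -0.6  4.8] gf 30.0
 turn wz -0.05  shift now(cm) [-0.02 -0.04 -0.  ]  shift after turn [-0.02 -0.04 -0.  ] alt turn 180.0
s3 t 21.35 p [0.4305 0.319  0.0133] q7 -0.07 tilt [ 0.001  0.001 -1.   ] width 0.215 F [ 2.2 -0.6  4.8] gf 30.0
 turn wz 21.75  shift now(cm) [-3.850e+01  1.101e+01 -1.000e-02]  shift after turn [-3.168e+01  2.449e+01  2.000e-02] alt turn -158.2
```

Emit:
{"api": "play_rows", "payload": {"commands": [[0, 0, -1, 0, 0, 0, 5], [0, 0, -3, 0, 0, 0, 5], [0, 0, -4, 0, 0, 0, 5], [0, 0, -4, 0, 0, 0, 5], [0, 0, -4, 0, 0, 0, 5]]}}

```text
t: 21.85
ee_pos: [0.4278, 0.3179, 0.174]
tool_rot: [-0.001, 0.69, 0.723, -0.002]
ft_force: [0.6, 0.8, -2.4]
width: 0.212
gripper_force: 30.0
```

Emit:
{"api": "play_rows", "payload": {"commands": [[-4.28, 1.22, 0, 0, 0, 0, 5], [-4.28, 1.22, 0, 0, 0, 0, 5], [-4.28, 1.22, 0, 0, 0, 0, 5], [-4.28, 1.22, 0, 0, 0, 0, 5], [-4.28, 1.22, 0, 0, 0, 0, 5], [-4.28, 1.22, 0, 0, 0, 0, 5], [-4.28, 1.22, 0, 0, 0, 0, 5], [-4.28, 1.22, 0, 0, 0, 0, 5], [-4.28, 1.22, 0, 0, 0, 0, 5]]}}

```text
t: 22.75
ee_pos: [0.5559, -0.0618, 0.1725]
tool_rot: [-0.002, 0.69, 0.723, -0.001]
ft_force: [0.9, 0.2, -2.1]
width: 0.211
gripper_force: 30.0
```

Emit:
{"api": "play_rows", "payload": {"commands": [[0, 0, 0, 0, 0, 7.2, 5], [0, 0, 0, 0, 0, 7.2, 5], [0, 0, 0, 0, 0, 7.3, 5], [0, 0, 0, 0, 0, 0, 5], [0, 0, 0, 0, 0, 0, 5], [0, 0, 0, 0, 0, 0, 5]]}}

```text
t: 23.35
ee_pos: [0.5568, -0.0604, 0.1728]
tool_rot: [-0.001, 0.814, 0.582, -0.0]
ft_force: [0.4, 0.1, -2.9]
width: 0.213
gripper_force: 30.0
```

```bash
python3 go.py s3
```

```text
s3 t 23.35 p [ 0.5568 -0.0604  0.1728] q7 0.19 tilt [ 0.    -0.001 -1.   ] width 0.213 F [ 0.4  0.1 -2.9] gf 30.0
 turn wz 0.21  shift now(cm) [ 0.04  0.15 -0.  ]  shift after turn [ 0.04  0.15 -0.  ] alt turn -179.8
```

Emit:
{"api": "play_rows", "payload": {"commands": [[0, 0.1, 3, 0, 0, 0.2, 5], [0, 0, 4, 0, 0, 0, 5], [0, 0, 2, 0, 0, 0, 5], [0, 0, 1, 0, 0, 0, 5], [0, 0, 0, 0, 0, 0, 5], [0, 0, 0, 0, 0, 0, 5], [0, 0, 0, 0, 0, 0, 5], [0, 0, 0, 0, 0, 0, 5]]}}

```text
t: 24.15
ee_pos: [0.5591, -0.0613, 0.0741]
tool_rot: [0.001, 0.815, 0.579, 0.001]
ft_force: [-0.2, 1.1, -3.2]
width: 0.214
gripper_force: 30.0
```

```bash
python3 go.py s3
```

```text
s3 t 24.15 p [ 0.5591 -0.0613  0.0741] q7 0.29 tilt [ 0.001  0.002 -1.   ] width 0.214 F [-0.2  1.1 -3.2] gf 30.0
 turn wz -0.12  shift now(cm) [ 0.05 -0.1  -0.  ]  shift after turn [ 0.05 -0.1  -0.  ] alt turn 179.9
```

Emit:
{"api": "play_rows", "payload": {"commands": [[0.05, 0, 0.2, 0, 0, 0, 5], [0, 0, 0.15, 0, 0, 0, 5], [0, 0, 0.1, 0, 0, 0, 5], [0, 0, 0.05, 0, 0, 0, 5], [0, 0, 0, 0, 0, 0, 5], [0, 0, 0, 0, 0, 0, 5], [0, 0, 0, 0, 0, 0, 5]]}}

```text
t: 24.85
ee_pos: [0.5584, -0.0606, 0.0683]
tool_rot: [-0.0, 0.815, 0.579, 0.0]
ft_force: [-2.3, 1.0, 5.3]
width: 0.212
gripper_force: 30.0
```

```bash
python3 go.py s3
```

```text
s3 t 24.85 p [ 0.5584 -0.0606  0.0683] q7 0.29 tilt [ 0. -0. -1.] width 0.212 F [-2.3  1.   5.3] gf 30.0
 turn wz -0.14  shift now(cm) [ 0.01 -0.02  0.  ]  shift after turn [ 0.01 -0.02  0.  ] alt turn 179.9
```

Emit:
{"api": "play_rows", "payload": {"commands": [[0, 0, 0, 0, 0, 0, 28], [0, 0, 0, 0, 0, 0, 38], [0, 0, 0, 0, 0, 0, 45], [0, 0, 0, 0, 0, 0, 45], [0, 0, -1, 0, 0, 0, 45], [0, 0, -3, 0, 0, 0, 45], [0, 0, -4, 0, 0, 0, 45], [0, 0, -3, 0, 0, 0, 45], [0, 0, 0, 0, 0, 0, 45], [0, 0, 0, 0, 0, 0, 45]]}}

```text
t: 25.85
ee_pos: [0.5587, -0.0605, 0.1787]
tool_rot: [0.0, 0.815, 0.579, 0.001]
ft_force: [-0.7, 0.3, 0.0]
width: 0.449
gripper_force: 0.0
```

```bash
python3 go.py l60
```

```text
l60 t 25.85 p [ 0.5587 -0.0605  0.1787] q7 0.19 tilt [ 0.001  0.001 -1.   ] width 0.449 F [-0.7  0.3  0. ] gf 0.0
 turn wz -24.42  shift now(cm) [-2.717e+01  9.550e+00 -1.000e-02]  shift after turn [-28.69  -2.53  -0.03] alt turn 155.6
```

Emit:
{"api": "play_rows", "payload": {"commands": [[-4.5, 1.6, 0, 0, 0, 0, 50], [-4.5, 1.6, 0, 0, 0, 0, 50], [-4.5, 1.6, 0, 0, 0, 0, 50], [-4.5, 1.6, 0, 0, 0, 0, 50], [-4.5, 1.6, 0, 0, 0, 0, 50], [-4.6, 1.55, 0, 0, 0, 0, 50]]}}

```text
t: 26.45
ee_pos: [0.5584, -0.349, 0.1761]
tool_rot: [-0.002, 0.815, 0.579, -0.0]
ft_force: [0.8, 1.2, 0.2]
width: 0.498
gripper_force: 0.0
```

Emit:
{"api": "play_rows", "payload": {"commands": [[0, 0, 0, 0, 0, -8.1, 50], [0, 0, 0, 0, 0, -8.1, 50], [0, 0, 0, 0, 0, -8.2, 50], [0, 0, 0, 0, 0, 0, 50], [0, 0, 0, 0, 0, 0, 50], [0, 0, 0, 0, 0, 0, 50]]}}

```text
t: 27.05
ee_pos: [0.559, -0.3477, 0.1773]
tool_rot: [-0.001, 0.675, 0.737, -0.0]
ft_force: [-0.5, 0.4, -1.1]
width: 0.497
gripper_force: 0.0
```

```bash
python3 go.py l60
```

```text
l60 t 27.05 p [ 0.559  -0.3477  0.1773] q7 0.92 tilt [ 0.001 -0.001 -1.   ] width 0.497 F [-0.5  0.4 -1.1] gf 0.0
 turn wz -0.17  shift now(cm) [-0.08  0.04 -0.  ]  shift after turn [-0.08  0.04 -0.  ] alt turn 179.8
```

Emit:
{"api": "play_rows", "payload": {"commands": [[0, 0, 3, 0, 0, 0, 50], [0, 0, 4, 0, 0, 0, 50], [0, 0, 4, 0, 0, 0, 50], [0, 0, 3, 0, 0, 0, 50], [0, 0, 1.5, 0, 0, 0, 50], [0, 0, 0.7, 0, 0, 0, 50], [0, 0, 0, 0, 0, 0, 50], [0, 0, 0, 0, 0, 0, 50], [0, 0, 0, 0, 0, 0, 50]]}}

```text
t: 27.95
ee_pos: [0.5603, -0.3488, 0.0176]
tool_rot: [0.001, 0.675, 0.738, 0.0]
ft_force: [0.4, 0.3, 0.9]
width: 0.501
gripper_force: 0.0
```

Emit:
{"api": "play_rows", "payload": {"commands": [[0, 0, 0, 0, 0, 0, 5], [0, 0, 0, 0, 0, 0, 5], [0, 0, 0, 0, 0, 0, 5], [0, 0, 0, 0, 0, 0, 5], [0, 0, 0, 0, 0, 0, 5], [0, 0, 0, 0, 0, 0, 5], [0, 0, 0, 0, 0, 0, 5], [0, 0, 0, 0, 0, 0, 5]]}}

```text
t: 28.75
ee_pos: [0.56, -0.3481, 0.0163]
tool_rot: [0.001, 0.674, 0.738, 0.0]
ft_force: [1.5, 0.7, 4.0]
width: 0.242
gripper_force: 30.0
```

```bash
python3 go.py l60 s4
```

```text
l60 t 28.75 p [ 0.56   -0.3481  0.0163] q7 1.01 tilt [-0.     0.001 -1.   ] width 0.242 F [1.5 0.7 4. ] gf 30.0
 turn wz -0.03  shift now(cm) [-0.03 -0.06 -0.  ]  shift after turn [-0.03 -0.06 -0.  ] alt turn 180.0
s4 t 28.75 p [ 0.56   -0.3481  0.0163] q7 1.01 tilt [-0.     0.001 -1.   ] width 0.242 F [1.5 0.7 4. ] gf 30.0
 turn wz 24.27  shift now(cm) [ 2.224e+01 -4.400e-01 -1.000e-02]  shift after turn [ 2.01e+01 -9.54e+00 -2.00e-02] alt turn -155.7
```

Emit:
{"api": "play_rows", "payload": {"commands": [[0, 0, -1, 0, 0, 0, 5], [0, 0, -3, 0, 0, 0, 5], [0, 0, -4, 0, 0, 0, 5], [0, 0, -4, 0, 0, 0, 5], [0, 0, -4, 0, 0, 0, 5], [0, 0, 0, 0, 0, 0, 5]]}}

```text
t: 29.35
ee_pos: [0.5608, -0.3508, 0.1815]
tool_rot: [0.004, 0.675, 0.738, 0.0]
ft_force: [0.2, -0.7, -2.9]
width: 0.247
gripper_force: 30.0
```

Emit:
{"api": "play_rows", "payload": {"commands": [[4.45, -0.1, 0, 0, 0, 0, 5], [4.45, -0.1, 0, 0, 0, 0, 5], [4.45, -0.1, 0, 0, 0, 0, 5], [4.45, -0.1, 0, 0, 0, 0, 5], [4.45, 0, 0, 0, 0, 0, 5]]}}

```text
t: 29.85
ee_pos: [0.5326, -0.1249, 0.1743]
tool_rot: [-0.002, 0.675, 0.738, -0.001]
ft_force: [1.2, 1.0, -4.1]
width: 0.237
gripper_force: 30.0
```

Emit:
{"api": "play_rows", "payload": {"commands": [[0, 0, 0, 0, 0, 8.1, 5], [0, 0, 0, 0, 0, 8.1, 5], [0, 0, 0, 0, 0, 8.1, 5], [0, 0, 0, 0, 0, 0, 5], [0, 0, 0, 0, 0, 0, 5], [0, 0, 0, 0, 0, 0, 5]]}}

```text
t: 30.45
ee_pos: [0.5346, -0.1268, 0.1754]
tool_rot: [-0.001, 0.814, 0.581, -0.001]
ft_force: [0.3, -0.6, -4.1]
width: 0.242
gripper_force: 30.0
```

```bash
python3 go.py s4
```

```text
s4 t 30.45 p [ 0.5346 -0.1268  0.1754] q7 0.31 tilt [-0.    -0.002 -1.   ] width 0.242 F [ 0.3 -0.6 -4.1] gf 30.0
 turn wz 0.08  shift now(cm) [ 0.01  0.1  -0.  ]  shift after turn [ 0.01  0.1  -0.  ] alt turn -179.9
```

Emit:
{"api": "play_rows", "payload": {"commands": [[0, 0, 3, 0, 0, 0, 5], [0, 0, 3, 0, 0, 0, 5], [0, 0, 1.6, 0, 0, 0, 5], [0, 0, 0.8, 0, 0, 0, 5], [0, 0, 0, 0, 0, 0, 5], [0, 0, 0, 0, 0, 0, 5], [0, 0, 0, 0, 0, 0, 5], [0, 0, 0, 0, 0, 0, 5]]}}

```text
t: 31.25
ee_pos: [0.536, -0.127, 0.0928]
tool_rot: [0.001, 0.815, 0.58, 0.001]
ft_force: [-0.4, 0.5, -3.0]
width: 0.243
gripper_force: 30.0
```

```bash
python3 go.py s4
```

```text
s4 t 31.25 p [ 0.536  -0.127   0.0928] q7 0.4 tilt [ 0.     0.002 -1.   ] width 0.243 F [-0.4  0.5 -3. ] gf 30.0
 turn wz -0.02  shift now(cm) [-0.02 -0.03 -0.  ]  shift after turn [-0.02 -0.03 -0.  ] alt turn 180.0
```

Emit:
{"api": "play_rows", "payload": {"commands": [[0, 0, 0.2, 0, 0, 0, 5], [0, 0, 0.2, 0, 0, 0, 5], [0, 0, 0.1, 0, 0, 0, 5], [0, 0, 0.1, 0, 0, 0, 5], [0, 0, 0, 0, 0, 0, 5], [0, 0, 0, 0, 0, 0, 5], [0, 0, 0, 0, 0, 0, 5]]}}

```text
t: 31.95
ee_pos: [0.5353, -0.1267, 0.0863]
tool_rot: [-0.0, 0.815, 0.58, 0.0]
ft_force: [-2.5, 2.1, 4.7]
width: 0.244
gripper_force: 30.0
```

```bash
python3 go.py s4
```

```text
s4 t 31.95 p [ 0.5353 -0.1267  0.0863] q7 0.41 tilt [ 0. -0. -1.] width 0.244 F [-2.5  2.1  4.7] gf 30.0
 turn wz -0.04  shift now(cm) [-0.01  0.04 -0.  ]  shift after turn [-0.01  0.04 -0.  ] alt turn 180.0
```

Emit:
{"api": "play_rows", "payload": {"commands": [[0, 0, 0, 0, 0, 0, 30], [0, 0, 0, 0, 0, 0, 40], [0, 0, 0, 0, 0, 0, 50], [0, 0, 0, 0, 0, 0, 50], [0, 0, -1, 0, 0, 0, 50], [0, 0, -3, 0, 0, 0, 50], [0, 0, -4, 0, 0, 0, 50], [0, 0, -4, 0, 0, 0, 50], [0, 0, -2, 0, 0, 0, 50], [0, 0, 0, 0, 0, 0, 50]]}}

```text
t: 32.95
ee_pos: [0.5373, -0.1278, 0.2296]
tool_rot: [0.002, 0.815, 0.58, 0.002]
ft_force: [0.2, -0.5, 0.5]
width: 0.499
gripper_force: 0.0
```

Emit:
{"api": "play_rows", "payload": {"commands": [[-3, -2, 0, 0, 0, 0, 50], [-4, -1, 0, 0, 0, 0, 50], [-4, 1, 0, 0, 0, 0, 50], [-4, 1, 0, 0, 0, 0, 50], [-4, 1, 0, 0, 0, 0, 50], [-4, 1, 0, 0, 0, 0, 50], [-4, 1, 0, 0, 0, 0, 50], [0, 0, 0, 0, 0, 0, 50], [0, 0, 0, 0, 0, 0, 50]]}}

```text
t: 33.85
ee_pos: [0.4646, -0.3888, 0.225]
tool_rot: [-0.001, 0.816, 0.579, -0.0]
ft_force: [1.0, 0.1, 0.0]
width: 0.498
gripper_force: 0.0
```

Run:
```python
from h import *
c=snap('side','g5');t=snap('top','g5t')
cv2.imwrite('pics/g5c.png',np.vstack([cv2.resize(c['img'][160:310,210:360],(600,300),interpolation=2),cv2.resize(t['img'][150:240,210:370],(600,300),interpolation=2)])[...,::-1])
for nm,X,Y,z in(("30",603.8,71.9,.051),("40",581.1,6,.072),("50",558.3,-60.5,.095),("60",535.6,-127,.116)):
    u,v=proj(t,(X/1000,Y/1000,z)).round().astype(int);q=20
    im=cv2.resize(t["img"][v-q:v+q,u-q:u+q],None,fx=8,fy=8,interpolation=cv2.INTER_CUBIC)
    H=cv2.cvtColor(im,cv2.COLOR_RGB2HSV)
    m=(H[...,0]>8)&(H[...,0]<35)&(H[...,1]>60)&(H[...,2]>190)
    ys,xs=np.nonzero(m)
    P=np.array([onz(t,u-q+(a+.5)/8-.5,v-q+(b+.5)/8-.5,z)[:2]*1000 for a,b in cv2.convexHull(np.c_[xs,ys].astype(np.int32))[:,0]],np.float32)
    R=cv2.minAreaRect(P);print(nm,"want",X,Y,"got",np.round(R[0],1),np.round(R[1],1),round(R[2],1))
```

```text
30 want 603.8 71.9 got [604.   80.8] [48.7 77.9] 70.8
40 want 581.1 6 got [574.1  -6.3] [66.3 19.8] 70.1
50 want 558.3 -60.5 got [553.1 -69.9] [71.5 21.7] 71.3
60 want 535.6 -127 got [ 531.3 -126.9] [62.3 27.3] 71.2
```

View pics/g5c.png

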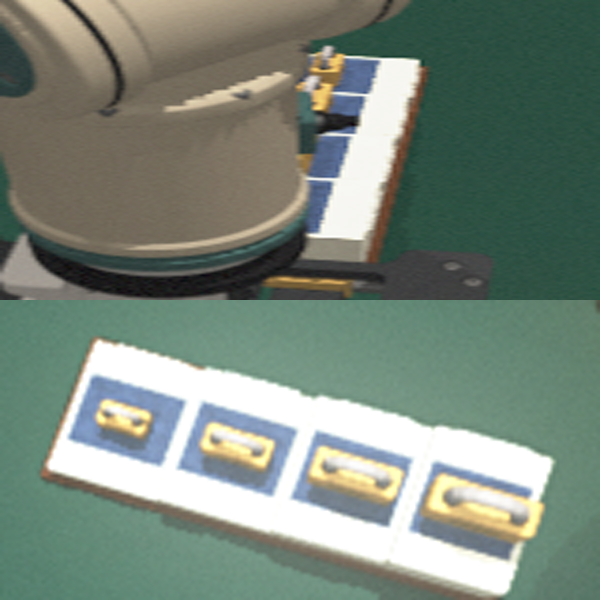

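View pics/g5t.png

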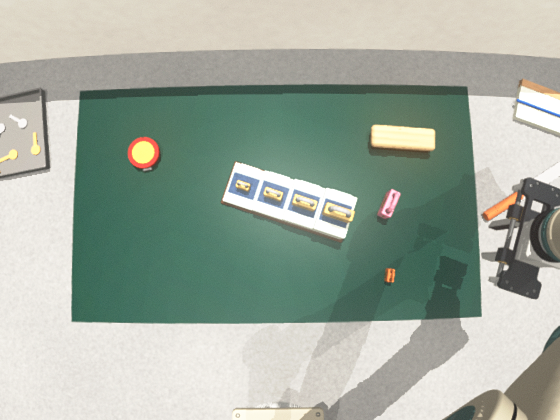

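All four stand upright in size order, and nothing else appears moved. A cleaner mask will check how well they are centred.

Run:
```python
from m import *
T["img"]=cv2.imread("pics/g5t.png")[:,:,::-1].copy()
for nm,X,Y,z in(("30",603.8,71.9,.051),("40",581.1,6,.072),("50",558.3,-60.5,.095),("60",535.6,-127,.116)):
    u,v=proj(T,(X/1000,Y/1000,z)).round().astype(int);q=20
    im=cv2.resize(np.ascontiguousarray(T["img"][v-q:v+q,u-q:u+q]),None,fx=8,fy=8,interpolation=cv2.INTER_CUBIC)
    H=cv2.cvtColor(im,cv2.COLOR_RGB2HSV)
    for s in(70,90):
        m=((H[...,0]>10)&(H[...,0]<32)&(H[...,1]>s)&(H[...,2]>205)).astype(np.uint8)
        n,l,st,ce=cv2.connectedComponentsWithStats(m);d=st[1:,4]/(20+np.hypot(*(ce[1:]-160).T));i=1+np.argmax(d)
        ys,xs=np.nonzero(l==i)
        P=np.array([onz(T,u-q+(a+.5)/8-.5,v-q+(b+.5)/8-.5,z)[:2]*1000 for a,b in cv2.convexHull(np.c_[xs,ys].astype(np.int32))[:,0]],np.float32)
        R=cv2.minAreaRect(P);e=np.array(R[0])-[X,Y];a=np.radians(70.9)
        print(nm,np.round(R[1],1),round(R[2],1),"err along row",round(e@[np.cos(a),np.sin(a)],1),"across",round(e@[-np.sin(a),np.cos(a)],1))
```

```text
30 [30.2 16.5] 70.7 err along row -0.5 across 2.9
30 [29.5  8.4] 72.1 err along row -0.8 across 7.3
40 [39.8 19.1] 70.9 err along row -1.1 across 2.5
40 [37.3  8.8] 70.3 err along row -1.5 across 7.5
50 [50.1 16.3] 69.3 err along row 0.1 across 4.8
50 [47.8  8.8] 71.2 err along row 0.1 across 7.9
60 [61.7 23.6] 71.1 err along row -1.5 across 2.5
60 [61.9 22.5] 73.9 err along row -1.5 across 3.9
```

Every lock is within about 1.5 mm along the row, about 3 mm across it, and square to within about 1–2°. That is well inside the felt, so I'm handing in.

```bash
python3 -c "
from cell import order;print(order.sign_off())"
```

```text
the job is handed in; nothing more can be done
None
```

The job is handed in: the four brass padlocks stand upright and square on the felts, smallest on the lowest step to largest on the highest, about 1.5 mm off centre along the row and about 3 mm across it (lock50 less certain, up to about 5 mm). The tin, brush and look-alikes were left alone, and it took about 34 s.

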